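Spot-check the lacquer on a copper tray with a cordless thickness gauge

ROBOT

A 7-joint arm with a two-finger parallel gripper is mounted at the origin on the work surface. World frame = base frame: x ahead of the robot, y to its left, z up, the work surface at z = 0. Lengths are in m, angles in rad, forces in N, time in s.
With the tool pointing down it reaches from about 0.425 to 0.925 m from the base axis. Payload 6.8 kg.
Tool frame: the origin (TCP) lies midway between the tips of the shut fingers; the grasp point (between the pads) lies r.tcp_to_grasp behind it (r.tcp_to_grasp is the distance from the TCP to the grasp point, in m); x points along the fingers, y is the direction in which the jaws open and shut, and the axes are right-handed (so a half turn about x gives the same grasp; the last joint's range is limited). The gripper opens to 85 mm and grips with 20 to 120 N. Pads are 22 mm wide; open, the fingers measure 114 mm over their backs; the gripper's body (76 mm by 85 mm) begins 54 mm behind the grasp point. The pads swing forward as they close: fully open they stand 13 mm farther back than shut.
Start: joints at [-1.432, 0.477, 0.022, 1.555, -0.011, 1.109, -0.083], TCP at [0.165, 0.655, 0.231] pointing down, gripper open.
Joint ranges: [-2.96, 2.96], [-0.34, 2.1], [-1.41, 1.46], [0.24, 2.44], [-1.37, 4.51], [0.17, 1.92], [-2.96, 2.96]. Speed limits (rad/s): [2.39, 2.39, 3.14, 3.14, 3.14, 3.14, 3.14].

INTERFACE

Orientations are given as a rotation vector (axis times angle).
In Python, from bench import r, grab_frame, search_frame, cut_out, pinpoint gives the robot as it stands. The module is installed in compiled form; this text tells all that it offers.
- The arm moves only by the tool apply_moves, never from a script. Its argument "commands" is a list of rows, each a list of 7 numbers: the finger opening in mm, from 0 to 85.4, then the shift along the tool's x, y, z in mm, then the turn, a rotation vector about the tool's x, y, z in rad. A call has 1 to 20 rows; each row is the pose to reach, as a shift and turn from the pose commanded when the call began, along the tool's axes at that moment; what a row does not reach only later rows make up. A row lasts 1/10 s, in which the tool goes at most 50 mm and 8.59 degrees, less where a joint would pass 70% of its speed; a pose out of reach is approached as far as the arm can. A call with a gripper value outside its range is refused whole. The fingers move at their own pace and stop on an object; "force" is the grip in N (left out, the last holds). Time passes only in rows, so rows that repeat a pose let the fingers close. It gives the time, the measured TCP pose, the force and the opening at its end, in the units of the state.
- r.get_obs(): the state, without advancing time (a new reading comes with each control period).
- grab_frame(name): name is "side" or "top"; returns a dict with "pixels" (480x640x3 uint8, red, green, blue), "mtx" (3x3 intrinsics, pixels), "position" and "rotation" of the camera in the world. Camera axes: x right, y down, z forward; pixel columns grow to the right and rows downward; lengths in m; the calibration is good to about 2 mm. A picture is of the moment at which its call begins. There is no depth.
- r.hand_in(): hands the job in, once; it reports no verdict.
Trained networks look in the newest picture that a camera, given by its name, has taken for a name from the list of things; names that differ only in an ending like _2 or _b are one class to them, and where a whole thing is asked for, a point or a joint stands for the part that bears it (a point fixed in the world has none). Each returns a list of dicts, best first, with "confidence" (0 to 1); they miss things now and then, are a little off and sometimes report something else, mostly with a low value. They report only what shows in the picture. A call takes as long as a camera call.
- search_frame(label, camera): "point" ([column, row] as shares, 0 to 1, of the picture: columns of its width, rows of its height, amid what is visible of it).
- cut_out(label, camera): "pixels" (480x640 bool, what is visible of it) and "point" ([column, row] as shares, 0 to 1, of the picture: columns of its width, rows of its height, amid what is visible of it).
- pinpoint(label, camera): "point" ([column, row] as shares, 0 to 1, of the picture: columns of its width, rows of its height: a listed point, or the origin of a listed thing).
The state is a dict: "clock": time; "joints": joint angles; "qvel": joint speeds; "tau": joint torques, N m; "tcp_pos": TCP position; "orientation": TCP orientation; "contact_force": force on the tool from outside, world axes, zero at the start; "moment": the same for the moment, N m; "grip_width": finger opening in m.
Only numpy, scipy, OpenCV 4.12 (cv2) and the standard library are available. Lean on these libraries where they do the work, as an engineer would, in place of code of your own. Each camera call takes 0.05 s, during which the arm holds its last target.

TASK

Check the lacquer on the copper tray with the cordless thickness gauge: lift the gauge out of its dock, zero it first on the bare copper disc of the zero plate, then take a reading inside the inked ring in the middle of the tray's floor, and last one inside the inked ring on the tray's sloping wall. For each of the three, press the sprung tip gently onto the metal with the gauge square to the surface there and keep it pressed for at least half a second. Then put the gauge back upright and fully home in its dock without dropping it, and leave the tray, the zero plate and everything else on the bench where they are.

Things in the scene. Friction and masses are not known exactly. Their poses are not given: they have to be found in the camera images.
- gauge_grip (a point): Cordless coating-thickness gauge, a stout pen 140 mm long, 0.13 kg, standing tip down in its dock. This point: on its long axis, mid-height of its grip body, 108 mm from the tip's end. z runs from tip to rear end. The grip body is a grey rounded box, 30 mm along x, 26 mm along y, from 74 to 140 mm above the tip's end (bare: fingers fit on either pair of sides).
- gauge_tip (a point): End of the gauge's steel probe, a blunt tip 8 mm across, on the gauge's axis, 108 mm below gauge_grip when not pressed. It is sprung: it gives way along the axis by up to 8 mm, needing 1 N to start and 5 N at the full 8 mm, where it meets a hard stop. A reading needs more than 1 N; over 20 N harms the gauge.
- probe: The steel probe itself, which slides in the gauge's nose: origin at its tip's end (as gauge_tip), z along the gauge towards its rear end.
- gauge: The gauge: origin on its axis where the tip's end is when not pressed, axes as gauge_grip. Below the grip body a black round barrel, 26 mm across, reaches down to a flat shoulder 24 mm above the tip's end, its edge bevelled to 23 mm across; then a nose 14 mm across down to 14 mm above the tip's end; then the bare steel probe.
- dock_mouth (a point): Mouth of the grey charging dock, fixed to the bench: centre of the round socket's rim, 75 mm above the bench, z up. Rim 50 mm across outside; socket 41 mm wide at the mouth, narrowing within 7 mm to a 29 mm bore; the ledge that the gauge's shoulder sits on is 39 mm below the mouth and has a 17 mm hole for the nose. Foot 90 x 84 x 9 mm. The gauge fits at any yaw.
- dock_seat (a point): Where the gauge's tip end hangs free when the gauge is fully home in the dock: on the socket's axis, 63 mm below the mouth (12 mm above the bench), z up.
- zero_disc (a point): The bare copper disc of the zero plate: centre of the disc's upper face, 13 mm above the bench, z up. The disc is 40 mm across and lies on a loose black plastic base 66 x 66 mm and 10 mm thick, 0.16 kg.
- zero_plate: The zero plate (base and disc together): origin at the centre of its underside, z up.
- tray: Lacquered copper tray with fluted border, flat on the bench, loose, 1.3 kg: origin at the centre of its underside, z up, +x towards the ring on its wall. 345 mm across, 40 mm high; flat floor 210 mm across, its upper face 2.5 mm above the bench; then the wall flares outward and up at 34 degrees from the horizontal, 62 mm along the slope, to a flat border 16 mm wide.
- floor_ring (a point): Centre of the black inked ring (32 mm outside, 24 mm inside, with a dot in the middle) in the middle of the tray's floor, on the metal's upper face; z up.
- wall_ring (a point): Centre of the like inked ring on the inner face of the tray's sloping wall, 132 mm from the tray's axis and 21 mm above the bench, always on the side of the tray away from the robot; z is the outward normal of the metal there, leaning 34 degrees from vertical towards the tray's axis; x points up the slope.
- coffee_pot: Bystander: copper coffee pot 86 mm across, 92 mm high, with a long brass handle along +y, 165 mm out and 118 mm high at its end. Origin at the centre of its underside, as for all bystanders.
- hammer: Bystander: hammer lying flat, 260 mm long, along its x axis, 32 mm high.
- mortar: Bystander: brass mortar 94 mm across, 85 mm high.
- dish_stack: Bystander: four nested copper dishes, 116 mm across, 34 mm high.
- lacquer_tin: Bystander: round lacquer tin 84 mm across, 115 mm high.
- cup: Bystander: small open copper cup 66 mm across, 55 mm high.
- saucer: Bystander: brass saucer 96 mm across, 11 mm high.
- marker: Bystander: black-capped marker pen lying flat, 137 mm long along x, 16 mm high.

How it is judged:
By the outcome, as a careful person would: the job done as asked, in the order asked, and still so for the second after the job is handed in, with the robot touching nothing.
It also fails if it takes over 64 s, if anything falls off the work surface, if the arm or the gripper's body presses on something with over 40 N, if the wrist force passes 120 N, or if a joint passes its speed limit or range.

## Working session

There is one attempt and no reset: what is moved stays moved. The work goes in short steps, Python scripts to look and compute and a tool call to move; the robot and the scene stay as the last step left them, time stands still between calls to the robot, and variables do not carry over. Pictures are saved under pics/ and viewed, and the job is handed in when it is done.

Besides the shell and the picture viewer there is one more tool, called after "Call:" as name(argument=value, ...) on one line, values as JSON. apply_moves: Moves the arm, as the interface text tells. Its arguments: {"type":"object","properties":{"commands":{"type":"array"},"force":{"type":"number"}},"required":["commands"]}

```bash
mkdir -p pics; cat > h.py <<'E'
import numpy as np, cv2
from scipy.spatial.transform import Rotation as R
from bench import r, grab_frame, search_frame, cut_out, pinpoint
def ray(f,p):
    u=np.array([p[0]*640,p[1]*480,1.]); d=np.linalg.inv(f["mtx"])@u
    Rm=np.array(f["rotation"]); 
    if Rm.shape!=(3,3): Rm=R.from_rotvec(Rm).as_matrix()
    d=Rm@d; return np.array(f["position"]),d/np.linalg.norm(d)
def onz(f,p,z):
    o,d=ray(f,p); return o+d*(z-o[2])/d[2]
def tri(rs):
    A=np.zeros((3,3));b=np.zeros(3)
    for o,d in rs:
        P=np.eye(3)-np.outer(d,d);A+=P;b+=P@o
    x=np.linalg.solve(A,b); return x,[float(np.linalg.norm((np.eye(3)-np.outer(d,d))@(x-o))) for o,d in rs]
def save(f,n): cv2.imwrite("pics/"+n,cv2.cvtColor(f["pixels"],cv2.COLOR_RGB2BGR))
E
python3 - <<'E'
from h import *
np.set_printoptions(precision=4,suppress=True)
print(r.get_obs(), r.tcp_to_grasp)
F={}
for c in("side","top"):
    F[c]=grab_frame(c); save(F[c],c+"0.png"); print(c,F[c]["position"],F[c]["rotation"],F[c]["mtx"])
Z=dict(gauge_grip=None,dock_mouth=.075,dock_seat=.012,zero_disc=.013,zero_plate=0,tray=0,floor_ring=.0025,wall_ring=.021,coffee_pot=0,hammer=0,mortar=0,dish_stack=0,lacquer_tin=0,cup=0,saucer=0,marker=0,gauge=None)
for n,z in Z.items():
    rs=[]
    for c in F:
        L=pinpoint(n,c)
        for q in L[:2]:
            print(n,c,round(q["confidence"],2),np.array(q["point"])*[640,480], onz(F[c],q["point"],z) if z is not None else "")
        if L: rs.append(ray(F[c],L[0]["point"]))
    if len(rs)==2: print("   tri",*tri(rs))
E
```

```text
{'clock': 0.0, 'joints': array([-1.4321,  0.4778,  0.0223,  1.5565, -0.0115,  1.1093, -0.0831]), 'qvel': array([ 0.0014,  0.0001,  0.0005,  0.0007,  0.0005,  0.0011, -0.0004]), 'tau': array([  0.0019, -59.6445,   1.6082, -28.1185,   0.0123,   0.0094,
         0.    ]), 'tcp_pos': array([0.1648, 0.654 , 0.2303]), 'orientation': array([ 0.1923,  1.5622, -0.1952]), 'contact_force': array([ 0.5   , -0.0619, -1.3814]), 'moment': array([-0.0519,  0.0602,  0.0266]), 'grip_width': 0.08537134710939309} 0.0187
side [ 0.0407 -1.2173  0.84  ] [-2.062   0.3723 -0.2331] [[501.3715   0.     315.7876]
 [  0.     501.3715 237.635 ]
 [  0.       0.       1.    ]]
top [ 0.423  -0.0077  1.2624] [-2.1653  2.196  -0.0715] [[438.1739   0.     318.5444]
 [  0.     438.1739 238.4147]
 [  0.       0.       1.    ]]
gauge_grip side 0.72 [314.368 205.392] 
gauge_grip side 0.64 [332.608 291.696] 
gauge_grip top 0.75 [428.096 265.392] 
   tri [ 0.4252 -0.2316  0.3269] [0.005639278315013225, 0.005639278315013197]
dock_mouth side 0.57 [330.112 301.68 ] [ 0.4465 -0.2791  0.075 ]
dock_mouth side 0.33 [280.832 222.912
[... 3082 characters left out ...]
556884984572]
saucer side 0.83 [259.52  338.784] [ 0.2622 -0.2688  0.    ]
saucer side 0.41 [312.32  206.304] [0.6508 0.3932 0.    ]
saucer top 0.64 [413.888 329.808] [ 0.2511 -0.2663  0.    ]
   tri [ 0.2567 -0.2676  0.0008] [0.005635677038340797, 0.005635677038340856]
marker side 0.69 [342.72  221.088] [0.7117 0.2428 0.    ]
marker top 0.69 [236.032 177.312] [0.6978 0.2396 0.    ]
marker top 0.64 [310.272 237.024] [0.5197 0.0248 0.    ]
   tri [0.7026 0.237  0.0038] [0.005862786399546325, 0.0058627863995463925]
gauge side 0.28 [316.096 258.   ] 
gauge side 0.21 [381.888 242.496] 
gauge top 0.62 [420.8   266.016] 
   tri [ 0.4253 -0.2467  0.1908] [0.005395875589454821, 0.005395875589454778]
```

View pictures.

View pics/side0.png

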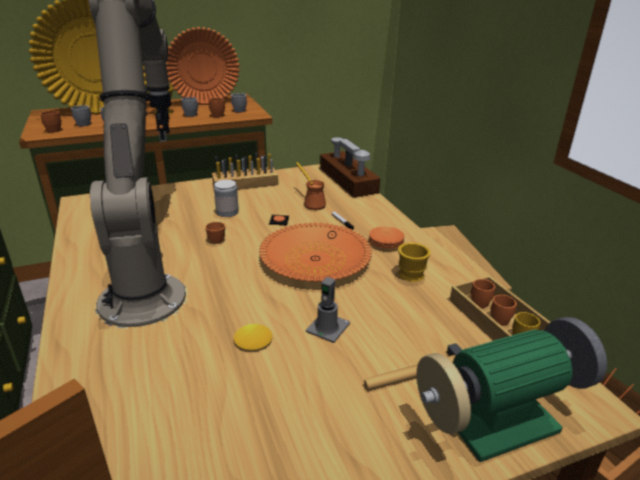

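View pics/top0.png

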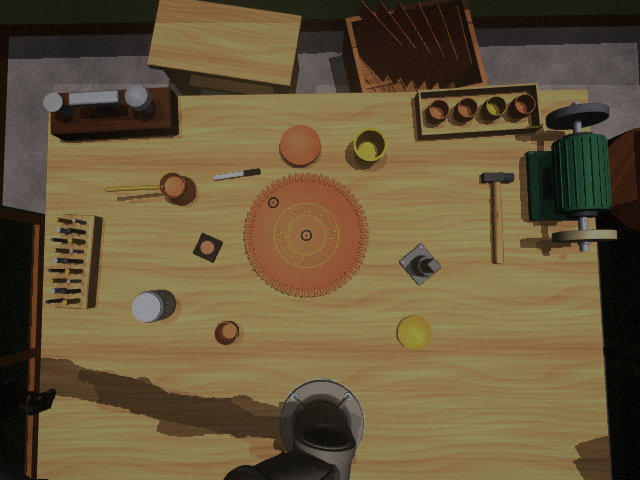

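```bash
python3 - <<'E'
import cv2,numpy as np
t=cv2.imread("pics/top0.png"); s=cv2.imread("pics/side0.png")
def c(im,x,y,w=24,k=8): return cv2.resize(im[y-w:y+w,x-w:x+w],None,fx=k,fy=k,interpolation=cv2.INTER_CUBIC)
a=np.hstack([c(t,421,264),c(t,306,236,12,16)]); b=np.hstack([c(t,273,202,12,16),c(t,208,248)])
cv2.imwrite("pics/z1.png",cv2.resize(np.vstack([a,b]),None,fx=.75,fy=.75))
a=np.hstack([c(s,328,305,36,384/72),c(s,315,258,12,16)]); b=np.hstack([c(s,332,235,12,16),c(s,279,219,12,16)])
cv2.imwrite("pics/z2.png",cv2.resize(np.vstack([a,b]),None,fx=.75,fy=.75))
E
```

```text
(no output)
```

View pics/z1.png

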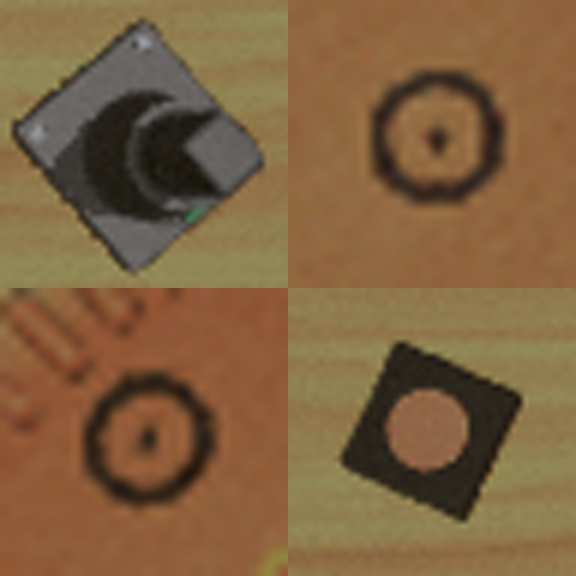

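View pics/z2.png

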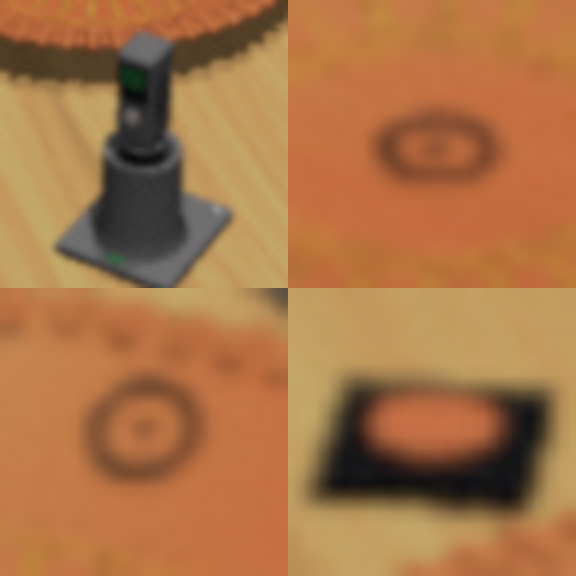

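```bash
python3 - <<'E'
from h import *
np.set_printoptions(precision=4,suppress=True)
F={c:grab_frame(c) for c in("side","top")}
P=dict(floor=((315.25,258.25),(306.4,235.4),.0025),wall=((332,234.7),(273.4,202.5),.021),disc=((279.2,218.4),(207.3,247.5),.013),gtop=((328.75,281),(434.3,265.8),.152),foot=(None,(420.25,264.1),.009))
for n,(a,b,z) in P.items():
    q=[(c,np.array(p)/[640,480]) for c,p in(("side",a),("top",b)) if p]
    print(n,*[onz(F[c],p,z) for c,p in q], *(tri([ray(F[c],p) for c,p in q]) if len(q)==2 else []))
# gauge top quad in top image
T=np.array([[190,145],[217,112],[262,155],[230,192]])/6+[397,240]
print([onz(F["top"],p/[640,480],.152) for p in T])
for c in F:
  for q in cut_out("gauge",c)[:1]:
    ys,xs=np.nonzero(q["pixels"]); print(c,q["confidence"],len(xs),xs.min(),xs.max(),ys.min(),ys.max())
E
```

```text
floor [0.5269 0.0358 0.0025] [0.5244 0.0359 0.0025] [0.5255 0.0354 0.0029] [0.0012156219040529435, 0.0012156219040530107]
wall [0.6218 0.1283 0.021 ] [0.6186 0.1285 0.021 ] [0.62   0.128  0.0214] [0.0015274375975604338, 0.0015274375975601762]
disc [0.4951 0.3155 0.013 ] [0.4929 0.3194 0.013 ] [0.4945 0.3194 0.0112] [0.0016266153096377574, 0.0016266153096376485]
gtop [ 0.4339 -0.2959  0.152 ] [ 0.4307 -0.2913  0.152 ] [ 0.4329 -0.2926  0.1499] [0.002284153310913277, 0.0022841533109134045]
foot [ 0.4371 -0.288   0.009 ]
[array([ 0.435 , -0.2772,  0.152 ]), array([ 0.4487, -0.289 ,  0.152 ]), array([ 0.4304, -0.3073,  0.152 ]), array([ 0.4151, -0.2934,  0.152 ])]
side 0.87 404 321 334 278 310
top 0.74 217 421 440 259 272
```

```bash
cat >> h.py <<'E'
np.set_printoptions(precision=4,suppress=True)
def down(yaw,tilt=None):
    # tool x down, y at yaw angle; tilt=(axis world unit, angle) applied in world
    x=np.array([0,0,-1.]);y=np.array([np.cos(yaw),np.sin(yaw),0]);z=np.cross(x,y)
    M=R.from_matrix(np.stack([x,y,z],1))
    if tilt is not None: M=R.from_rotvec(np.array(tilt[0])*tilt[1])*M
    return M
def rel(p,M,o=None):
    o=o or r.get_obs(); C=R.from_rotvec(o["orientation"]); d=C.inv().apply(np.array(p)-o["tcp_pos"])*1000
    w=(C.inv()*M).as_rotvec(); return np.r_[d,w]
E
python3 - <<'E'
from h import *
o=r.get_obs();C=R.from_rotvec(o["orientation"]).as_matrix();print(C,o["clock"])
for k in range(4):
    y=np.radians(41.5+90*k); M=down(y); print(k,rel([.5,.35,.25],M),rel([.55,0,.25],M),rel([.4325,-.2935,.23],M))
E
```

```text
[[ 0.      0.2443  0.9697]
 [ 0.      0.9697 -0.2443]
 [-1.      0.     -0.    ]] 2.0
0 [ -18.6935 -213.4572  399.3526    0.5997   -0.       -0.    ] [ -18.7046 -540.6363  533.3446    0.5997   -0.       -0.    ] [   1.285  -853.9493  491.1089    0.5997   -0.       -0.    ]
1 [ -18.6935 -213.4572  399.3526   -0.9711    0.       -0.    ] [ -18.7046 -540.6363  533.3446   -0.9711    0.       -0.    ] [   1.285  -853.9493  491.1089   -0.9711    0.       -0.    ]
2 [ -18.6935 -213.4572  399.3526   -2.5419    0.       -0.    ] [ -18.7046 -540.6363  533.3446   -2.5419    0.       -0.    ] [   1.285  -853.9493  491.1089   -2.5419    0.       -0.    ]
3 [ -18.6935 -213.4572  399.3526    2.1705   -0.       -0.    ] [ -18.7046 -540.6363  533.3446    2.1705   -0.       -0.    ] [   1.285  -853.9493  491.1089    2.1705   -0.       -0.    ]
```

Call:
apply_moves(commands=[[85, -20, -213, 400, 0.15, 0, 0], [85, -20, -213, 400, 0.3, 0, 0], [85, -20, -213, 400, 0.45, 0, 0], [85, -20, -213, 400, 0.6, 0, 0], [85, -20, -213, 400, 0.75, 0, 0], [85, -20, -213, 400, 0.9, 0, 0], [85, -20, -213, 400, 1.05, 0, 0], [85, -20, -213, 400, 1.2, 0, 0], [85, -20, -540, 533, 1.3, 0, 0], [85, -20, -540, 533, 1.45, 0, 0], [85, -20, -540, 533, 1.6, 0, 0], [85, -20, -540, 533, 1.7, 0, 0], [85, -20, -540, 533, 1.85, 0, 0], [85, -20, -540, 533, 2.0, 0, 0], [85, -20, -540, 533, 2.1, 0, 0], [85, 0, -854, 491, 2.17, 0, 0], [85, 0, -854, 491, 2.17, 0, 0], [85, 0, -854, 491, 2.17, 0, 0], [85, 0, -854, 491, 2.17, 0, 0], [85, 0, -854, 491, 2.17, 0, 0]])

```text
clock: 4.0
tcp_pos: [0.4636, -0.1944, 0.2374]
orientation: [1.8, 0.683, -1.798]
contact_force: [1.7, 0.6, -0.4]
grip_width: 0.085
```

```bash
python3 - <<'E'
from h import *
o=r.get_obs();print(o["clock"],o["tcp_pos"],o["joints"],R.from_rotvec(o["orientation"]).as_matrix())
print(rel([.4325,-.2935,.21],down(np.radians(-48.5))))
E
```

```text
4.0 [ 0.4636 -0.1944  0.2374] [-0.4243  0.2297  0.8226  1.9934 -0.2008  0.9988 -0.3508] [[ 0.0012  0.6634 -0.7482]
 [ 0.0005 -0.7482 -0.6634]
 [-1.      0.0004 -0.0012]]
[27.3414 53.5554 89.0376  0.0011 -0.0012 -0.0004]
```

Call:
apply_moves(commands=[[85, 10, 53, 89, 0, 0, 0], [85, 20, 53, 89, 0, 0, 0], [85, 27, 53, 89, 0, 0, 0], [85, 27, 53, 89, 0, 0, 0], [85, 27, 53, 89, 0, 0, 0]])

```text
clock: 4.5
tcp_pos: [0.4334, -0.2903, 0.2101]
orientation: [1.799, 0.684, -1.799]
contact_force: [-0.1, 0.1, 0.4]
grip_width: 0.0854
```

```bash
python3 - <<'E'
from h import *
o=r.get_obs();print(o["clock"],o["tcp_pos"],o["joints"],o["contact_force"])
F={c:grab_frame(c) for c in("side","top")}
a=F["side"]["pixels"][210:350,250:430];b=F["top"]["pixels"][200:320,350:500]
save({"pixels":np.hstack([cv2.resize(a,(400,311),interpolation=2),cv2.resize(b,(389,311),interpolation=2)])},"a1.png")
print(rel([.4325,-.2935,.1013],down(np.radians(-48.5))))
for c in F:
  for n in("gauge_grip","dock_mouth"):
    for q in pinpoint(n,c)[:1]: print(n,c,q["confidence"],onz(F[c],q["point"],.12 if n[0]=="g" else .075))
E
```

```text
4.5 [ 0.4334 -0.2903  0.2101] [-0.199   0.3199  0.8261  1.9818 -0.2868  0.9594 -0.0758] [-0.1172  0.1143  0.417 ]
[109.1513   1.7489   3.6854   0.0037  -0.0009   0.    ]
gauge_grip side 0.61 [ 0.4405 -0.2956  0.12  ]
dock_mouth side 0.78 [ 0.437  -0.2858  0.075 ]
gauge_grip top 0.52 [ 0.43   -0.2913  0.12  ]
```

View pics/a1.png

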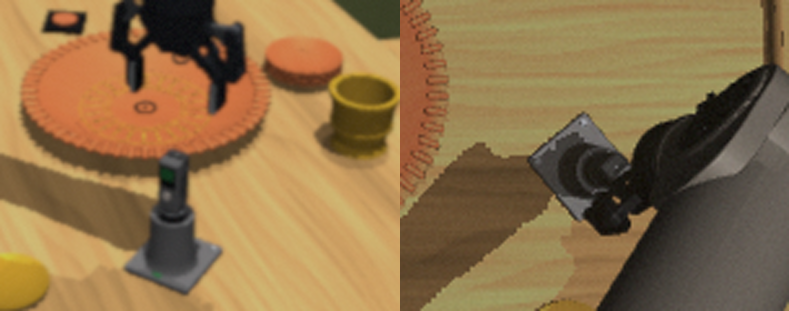

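Call:
apply_moves(commands=[[85, 25, 1, 2, 0, 0, 0], [85, 50, 1, 2, 0, 0, 0], [85, 75, 1, 2, 0, 0, 0], [85, 95, 1, 2, 0, 0, 0], [85, 108, 1, 2, 0, 0, 0], [85, 108, 1, 2, 0, 0, 0]])

```text
clock: 5.4
tcp_pos: [0.4313, -0.2927, 0.101]
orientation: [1.798, 0.685, -1.802]
contact_force: [0.5, -0.5, 0.0]
grip_width: 0.0854
```

```bash
python3 - <<'E'
from h import *
o=r.get_obs();print(o["clock"],o["tcp_pos"],o["joints"],o["contact_force"])
F={c:grab_frame(c) for c in("side","top")}
a=F["side"]["pixels"][240:350,270:400];b=F["top"]["pixels"][220:310,380:480]
save({"pixels":np.hstack([cv2.resize(a,(390,330),interpolation=2),cv2.resize(b,(366,330),interpolation=2)])},"a2.png")
E
```

```text
5.4 [ 0.4313 -0.2927  0.101 ] [-0.0702  0.4866  0.701   2.0674 -0.4593  0.7469  0.0743] [ 0.5091 -0.535   0.0272]
```

View pics/a2.png

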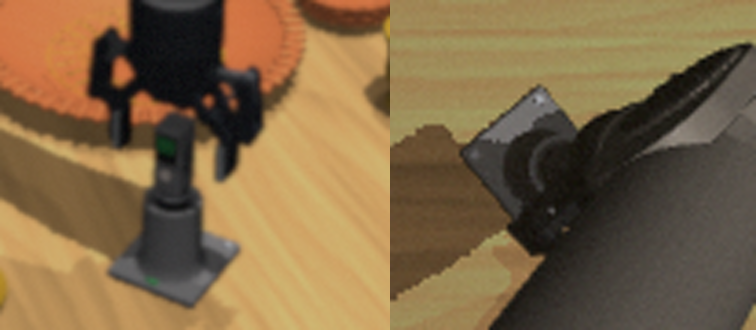

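Call:
apply_moves(commands=[[20, 0, 0, 0, 0, 0, 0], [20, 0, 0, 0, 0, 0, 0], [20, 0, 0, 0, 0, 0, 0], [20, 0, 0, 0, 0, 0, 0], [20, 0, 0, 0, 0, 0, 0], [20, 0, 0, 0, 0, 0, 0], [20, 0, 0, 0, 0, 0, 0]], force=45)

```text
clock: 6.2
tcp_pos: [0.4321, -0.2936, 0.1025]
orientation: [1.8, 0.682, -1.799]
contact_force: [-1.6, 0.7, 6.0]
grip_width: 0.0257
```

```bash
python3 - <<'E'
from h import *
o=r.get_obs();print(o)
F={c:grab_frame(c) for c in("side","top")}
a=F["side"]["pixels"][240:350,270:400];b=F["top"]["pixels"][220:310,380:480]
save({"pixels":np.hstack([cv2.resize(a,(390,330),interpolation=2),cv2.resize(b,(366,330),interpolation=2)])},"a3.png")
E
```

```text
{'clock': 6.2, 'joints': array([-0.0704,  0.4843,  0.7027,  2.0661, -0.4591,  0.7477,  0.0744]), 'qvel': array([ 0.    , -0.0005, -0.0002, -0.0004,  0.0012, -0.0003, -0.0008]), 'tau': array([  0.2315, -39.8702,   8.8877, -18.5127,  -0.0267,  -0.5922,
        -0.0327]), 'tcp_pos': array([ 0.4321, -0.2936,  0.1025]), 'orientation': array([ 1.8001,  0.6824, -1.7991]), 'contact_force': array([-1.5622,  0.7057,  5.9561]), 'moment': array([0.3449, 0.2491, 0.0638]), 'grip_width': 0.025720696226872803}
```

View pics/a3.png

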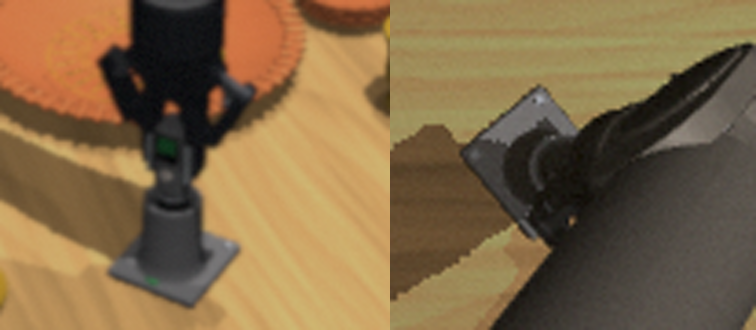

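Call:
apply_moves(commands=[[20, -8, 0, 0, 0, 0, 0], [20, -20, 0, 0, 0, 0, 0], [20, -35, 0, 0, 0, 0, 0], [20, -50, 0, 0, 0, 0, 0], [20, -70, 0, 0, 0, 0, 0], [20, -90, 0, 0, 0, 0, 0], [20, -110, 0, 0, 0, 0, 0], [20, -120, 0, 0, 0, 0, 0], [20, -120, 0, 0, 0, 0, 0], [20, -120, 0, 0, 0, 0, 0]])

```text
clock: 7.3
tcp_pos: [0.4318, -0.2932, 0.2219]
orientation: [1.8, 0.683, -1.799]
contact_force: [0.1, 0.7, -1.0]
grip_width: 0.0256
```

```bash
python3 - <<'E'
from h import *
o=r.get_obs();print(o["clock"],o["tcp_pos"],o["joints"],o["contact_force"],o["moment"],o["grip_width"])
F={c:grab_frame(c) for c in("side","top")}
a=F["side"]["pixels"][200:350,250:430];b=F["top"]["pixels"][200:320,350:500]
save({"pixels":np.hstack([cv2.resize(a,(400,333),interpolation=2),cv2.resize(b,(389,333),interpolation=2)])},"a4.png")
for c in F:
  for n in("gauge_tip","gauge_grip","dock_mouth"):
    for q in pinpoint(n,c)[:1]: print(n,c,q["confidence"],np.array(q["point"])*[640,480],onz(F[c],q["point"],{"gauge_tip":.132,"gauge_grip":.24,"dock_mouth":.075}[n]))
D=down(np.radians(-48.5))
print(rel([.55,0,.25],D),rel([.494,.318,.23],D))
E
```

```text
7.3 [ 0.4318 -0.2932  0.2219] [-0.2101  0.3053  0.8437  1.9694 -0.2736  0.9836 -0.0813] [ 0.0623  0.738  -1.0238] [-0.0105  0.0078  0.0012] 0.025569581641250613
gauge_tip side 0.62 [326.784 305.184] [ 0.404  -0.3588  0.132 ]
gauge_grip side 0.6 [331.776 250.992] [ 0.4364 -0.3028  0.24  ]
dock_mouth side 0.77 [327.616 302.976] [ 0.4386 -0.2819  0.075 ]
gauge_grip top 0.75 [422.016 267.12 ] [ 0.4274 -0.2402  0.24  ]
dock_mouth top 0.83 [428.608 263.376] [ 0.438  -0.2958  0.075 ]
[ -28.2593 -141.4112 -283.1226    0.0002    0.0005    0.0006] [  -8.183  -416.6347 -451.9686    0.0002    0.0005    0.0006]
```

View pics/a4.png

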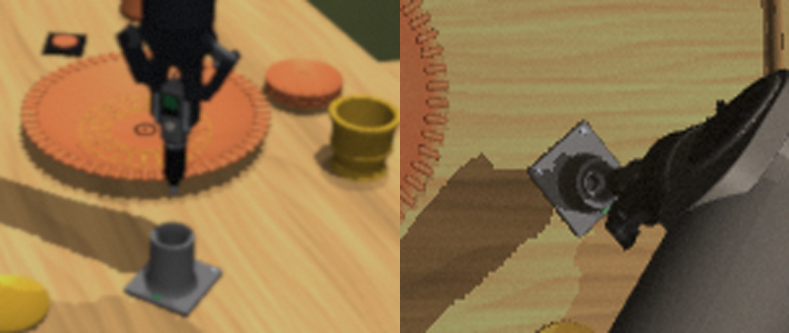

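```bash
python3 - <<'E'
from h import *
F={c:grab_frame(c) for c in("side","top")}
for c,p in(("side",(327.5,305)),("top",(424.8,266.7))): print(c,onz(F[c],np.array(p)/[640,480],.075))
a=F["side"]["pixels"][230:320,290:365];b=F["top"]["pixels"][235:295,390:465]
save({"pixels":np.hstack([cv2.resize(a,(390,468),interpolation=2),cv2.resize(b,(390,312),interpolation=2)[:468] if 0 else cv2.copyMakeBorder(cv2.resize(b,(390,312),interpolation=2),0,156,0,0,0)])},"a5.png")
# project predicted gauge axis points
o=r.get_obs()
for c in F:
    f=F[c];Rm=R.from_rotvec(f["rotation"]).as_matrix() if np.shape(f["rotation"])!=(3,3) else np.array(f["rotation"])
    for z in(.131,.145,.155,.205):
        q=f["mtx"]@(Rm.T@(np.array([.4318,-.2932,z])-f["position"]));print(c,z,q[:2]/q[2])
E
```

```text
side [ 0.4352 -0.2895  0.075 ]
top [ 0.4292 -0.2853  0.075 ]
side 0.131 [327.3102 287.6942]
side 0.145 [327.4439 282.9559]
side 0.155 [327.5403 279.5383]
side 0.205 [328.0343 262.0236]
top 0.131 [432.9386 265.4446]
top 0.145 [434.3301 265.3824]
top 0.155 [435.3456 265.337 ]
top 0.205 [440.7115 265.0971]
```

View pics/a5.png

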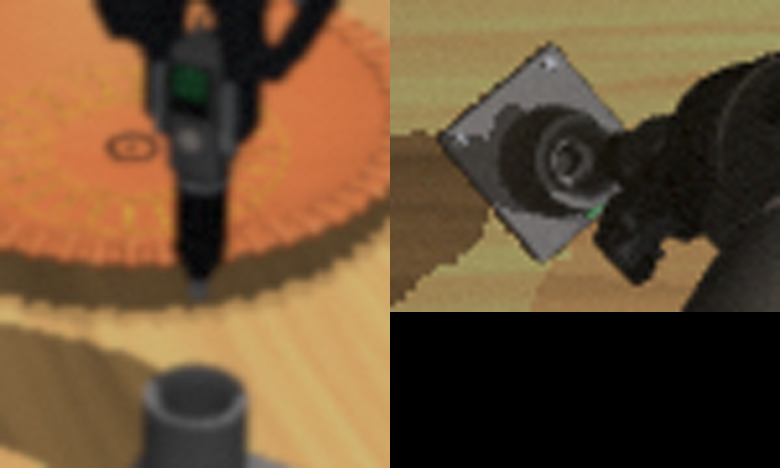

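Call:
apply_moves(commands=[[20, -10, -15, -30, 0, 0, 0], [20, -10, -35, -70, 0, 0, 0], [20, -10, -55, -110, 0, 0, 0], [20, -10, -75, -150, 0, 0, 0], [20, -10, -95, -190, 0, 0, 0], [20, -10, -120, -235, 0, 0, 0], [20, -10, -150, -270, 0, 0, 0], [20, -10, -185, -295, 0, 0, 0], [20, -10, -225, -320, 0, 0, 0], [20, -10, -265, -345, 0, 0, 0], [20, -10, -300, -370, 0, 0, 0], [20, -10, -335, -395, 0, 0, 0], [20, -10, -370, -420, 0, 0, 0], [20, -10, -400, -440, 0, 0, 0], [20, -10, -417, -452, 0, 0, 0], [20, -10, -417, -452, 0, 0, 0], [20, -10, -417, -452, 0, 0, 0]])

```text
clock: 9.5
tcp_pos: [0.4942, 0.3171, 0.232]
orientation: [1.799, 0.68, -1.8]
contact_force: [0.1, -0.9, -1.1]
grip_width: 0.0257
```

```bash
python3 - <<'E'
from h import *
o=r.get_obs();print(o["clock"],o["tcp_pos"],o["joints"],o["contact_force"],o["grip_width"])
print(rel([.4942,.3185,.1035+.025],down(np.radians(-48.5))))
E
```

```text
9.5 [0.4942 0.3171 0.232 ] [-1.1731  0.3818  0.6459  1.8036 -0.2611  1.0436 -1.2755] [ 0.1019 -0.9369 -1.1275] 0.025652042246225918
[103.4647  -1.1404  -1.0107  -0.0002   0.0009  -0.001 ]
```

Call:
apply_moves(commands=[[20, 25, -1, -1, 0, 0, 0], [20, 50, -1, -1, 0, 0, 0], [20, 75, -1, -1, 0, 0, 0], [20, 100, -1, -1, 0, 0, 0], [20, 115, -1, -1, 0, 0, 0], [20, 118, -1, -1, 0, 0, 0], [20, 118, -1, -1, 0, 0, 0]])

```text
clock: 10.2
tcp_pos: [0.4945, 0.3188, 0.1145]
orientation: [1.801, 0.681, -1.8]
contact_force: [0.3, -0.3, -1.4]
grip_width: 0.0252
```

```bash
python3 - <<'E'
from h import *
o=r.get_obs();print(o["clock"],o["tcp_pos"],o["joints"],o["contact_force"],o["grip_width"])
F={c:grab_frame(c) for c in("side","top")}
a=F["side"]["pixels"][170:245,240:320];b=F["top"]["pixels"][210:285,170:250]
save({"pixels":np.hstack([cv2.resize(a,(400,375),interpolation=2),cv2.resize(b,(400,375),interpolation=2)])},"b1.png")
E
```

```text
10.2 [0.4945 0.3188 0.1145] [-1.101   0.5284  0.5642  1.8985 -0.3767  0.8211 -1.1851] [ 0.343  -0.3382 -1.4304] 0.02518494440366703
```

View pics/b1.png

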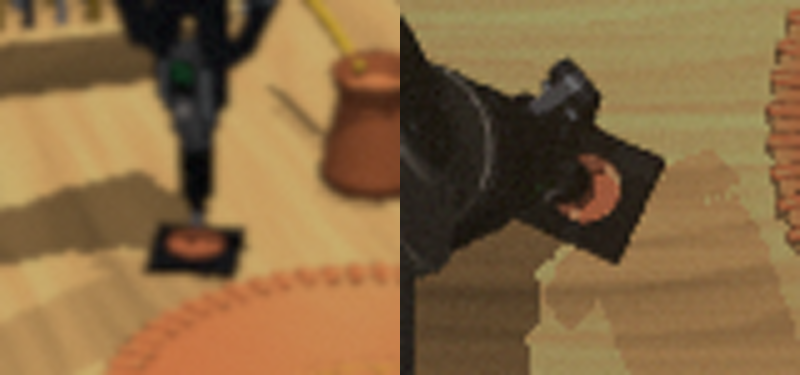

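Call:
apply_moves(commands=[[20, 5, 0, 0, 0, 0, 0], [20, 9, 0, 0, 0, 0, 0], [20, 11, 0, 0, 0, 0, 0], [20, 13, 0, 0, 0, 0, 0], [20, 15, 0, 0, 0, 0, 0], [20, 16, 0, 0, 0, 0, 0], [20, 16, 0, 0, 0, 0, 0], [20, 16, 0, 0, 0, 0, 0]])

```text
clock: 11.1
tcp_pos: [0.4939, 0.3199, 0.0983]
orientation: [1.8, 0.683, -1.8]
contact_force: [-1.7, 0.4, 2.4]
grip_width: 0.0252
```

```bash
python3 - <<'E'
from h import *
o=r.get_obs();print(o["clock"],o["tcp_pos"],o["contact_force"],o["grip_width"])
F={c:grab_frame(c) for c in("side","top")}
a=F["side"]["pixels"][170:245,240:320];b=F["top"]["pixels"][210:285,170:250]
save({"pixels":np.hstack([cv2.resize(a,(400,375),interpolation=2),cv2.resize(b,(400,375),interpolation=2)])},"b2.png")
E
```

```text
11.1 [0.4939 0.3199 0.0983] [-1.6917  0.367   2.4326] 0.025204727443851202
```

View pics/b2.png

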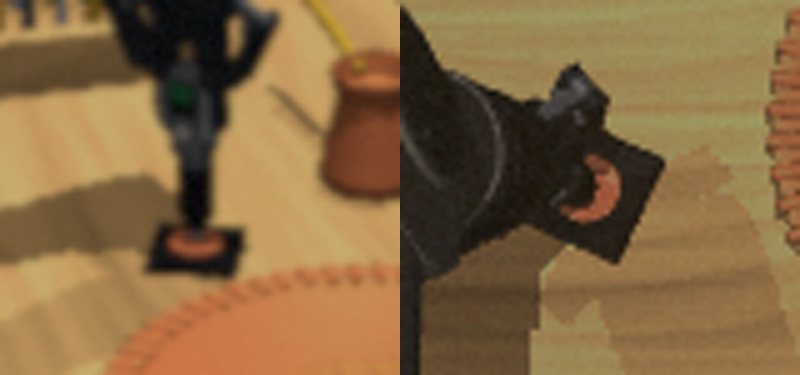

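Call:
apply_moves(commands=[[20, 0, 0, 0, 0, 0, 0], [20, 0, 0, 0, 0, 0, 0], [20, 0, 0, 0, 0, 0, 0], [20, 0, 0, 0, 0, 0, 0], [20, 0, 0, 0, 0, 0, 0], [20, 0, 0, 0, 0, 0, 0], [20, -5, 0, 0, 0, 0, 0], [20, -10, 0, 0, 0, 0, 0], [20, -25, 0, 0, 0, 0, 0], [20, -45, 0, 0, 0, 0, 0], [20, -70, 0, 0, 0, 0, 0], [20, -80, 0, 0, 0, 0, 0], [20, -80, 0, 0, 0, 0, 0]])

```text
clock: 12.5
tcp_pos: [0.495, 0.3201, 0.1801]
orientation: [1.803, 0.684, -1.797]
contact_force: [1.4, 0.2, -2.1]
grip_width: 0.0254
```

```bash
python3 - <<'E'
from h import *
o=r.get_obs();print(o["clock"],o["tcp_pos"],o["joints"],o["contact_force"],o["grip_width"])
D=down(np.radians(-48.5))
print(rel([.5255,.0355,.18],D),rel([.5255,.0355,.106],D))
E
```

```text
12.5 [0.495  0.3201 0.1801] [-1.1466  0.4436  0.6164  1.8512 -0.3128  0.9407 -1.2361] [ 1.3902  0.1878 -2.0531] 0.025401848718862422
[ -0.5286 233.3324 165.7763   0.0002  -0.0036   0.    ] [ 73.4709 233.3357 166.0403   0.0002  -0.0036   0.    ]
```

Call:
apply_moves(commands=[[20, 0, 25, 18, 0, 0, 0], [20, 0, 55, 39, 0, 0, 0], [20, 0, 85, 60, 0, 0, 0], [20, 0, 115, 82, 0, 0, 0], [20, 0, 145, 103, 0, 0, 0], [20, 0, 175, 124, 0, 0, 0], [20, 0, 205, 146, 0, 0, 0], [20, 0, 225, 160, 0, 0, 0], [20, 10, 233, 166, 0, 0, 0], [20, 35, 233, 166, 0, 0, 0], [20, 60, 233, 166, 0, 0, 0], [20, 73, 233, 166, 0, 0, 0], [20, 73, 233, 166, 0, 0, 0], [20, 73, 233, 166, 0, 0, 0]])

```text
clock: 13.9
tcp_pos: [0.5242, 0.0351, 0.1053]
orientation: [1.799, 0.682, -1.8]
contact_force: [0.6, -0.2, -1.1]
grip_width: 0.0257
```

```bash
python3 - <<'E'
from h import *
o=r.get_obs();print(o["clock"],o["tcp_pos"],o["joints"],o["contact_force"],o["grip_width"])
print(rel([.5255,.0355,.088],down(np.radians(-48.5))))
F={c:grab_frame(c) for c in("side","top")}
a=F["side"]["pixels"][215:290,275:355];b=F["top"]["pixels"][200:275,265:345]
save({"pixels":np.hstack([cv2.resize(a,(400,375),interpolation=2),cv2.resize(b,(400,375),interpolation=2)])},"c1.png")
E
```

```text
13.9 [0.5242 0.0351 0.1053] [-0.6703  0.4601  0.6159  2.0536 -0.3887  0.7423 -0.6582] [ 0.6183 -0.188  -1.1125] 0.02570894154237137
[17.3171  0.5125 -1.222   0.0004  0.0004 -0.0001]
```

View pics/c1.png

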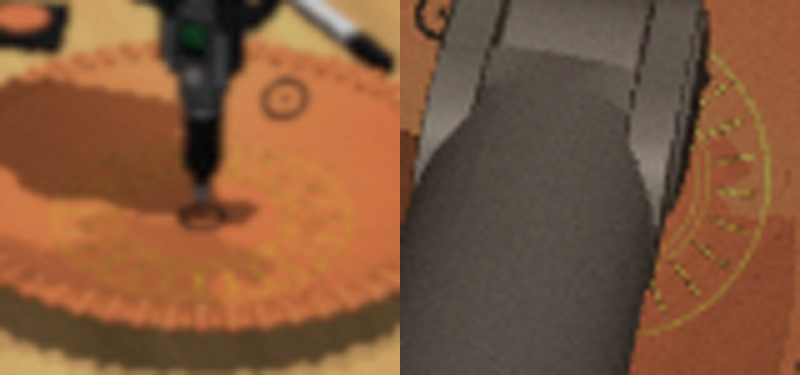

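Call:
apply_moves(commands=[[20, 5, 0, -1, 0, 0, 0], [20, 9, 0, -1, 0, 0, 0], [20, 12, 0, -1, 0, 0, 0], [20, 14, 0, -1, 0, 0, 0], [20, 16, 0, -1, 0, 0, 0], [20, 17.5, 0, -1, 0, 0, 0], [20, 17.5, 0, -1, 0, 0, 0], [20, 17.5, 0, -1, 0, 0, 0], [20, 17.5, 0, -1, 0, 0, 0]])

```text
clock: 14.9
tcp_pos: [0.5249, 0.036, 0.0878]
orientation: [1.8, 0.683, -1.8]
contact_force: [-1.2, 0.4, 3.0]
grip_width: 0.0257
```

```bash
python3 - <<'E'
from h import *
o=r.get_obs();print(o["clock"],o["tcp_pos"],o["contact_force"],o["grip_width"])
F={c:grab_frame(c) for c in("side",)}
a=F["side"]["pixels"][230:280,285:345]
save({"pixels":cv2.resize(a,(720,600),interpolation=2)},"c2.png")
E
```

```text
14.9 [0.5249 0.036  0.0878] [-1.1525  0.3911  2.9817] 0.025738710399629116
```

View pics/c2.png

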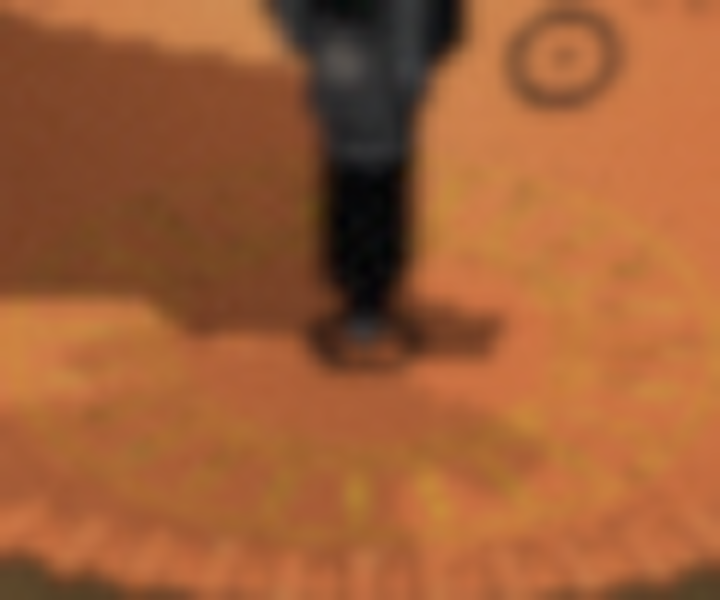

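Call:
apply_moves(commands=[[20, 0, 0, 0, 0, 0, 0], [20, 0, 0, 0, 0, 0, 0], [20, 0, 0, 0, 0, 0, 0], [20, 0, 0, 0, 0, 0, 0], [20, 0, 0, 0, 0, 0, 0], [20, 0, 0, 0, 0, 0, 0], [20, -5, 0, 0, 0, 0, 0], [20, -10, 0, 0, 0, 0, 0], [20, -25, 0, 0, 0, 0, 0], [20, -45, 0, 0, 0, 0, 0], [20, -65, 0, 0, 0, 0, 0], [20, -75, 0, 0, 0, 0, 0], [20, -75, 0, 0, 0, 0, 0]])

```text
clock: 16.25
tcp_pos: [0.5258, 0.0359, 0.1643]
orientation: [1.803, 0.682, -1.797]
contact_force: [0.5, 0.2, -1.4]
grip_width: 0.0255
```

```bash
cat >> h.py <<'E'
C0=np.array([.5255,.0355,0]); a=np.radians(44.4); u=np.array([np.cos(a),np.sin(a),0])
W=C0+.132*u+[0,0,.021]; s=np.radians(34); n=-np.sin(s)*u+np.array([0,0,np.cos(s)])
TW=down(np.radians(-48.5),([u[1],-u[0],0],s))
def wallp(st): return W+n*(.0905+st)
E
python3 - <<'E'
from h import *
o=r.get_obs();print(o["clock"],o["tcp_pos"],o["joints"],o["contact_force"],o["grip_width"])
print(W,n,TW.as_matrix()); print(rel(wallp(.06),TW),rel(wallp(.015),TW), wallp(.015))
E
```

```text
16.25 [0.5258 0.0359 0.1643] [-0.7319  0.3706  0.6811  2.0108 -0.3072  0.8582 -0.7272] [ 0.4575  0.1552 -1.3715] 0.02554334760219059
[0.6198 0.1279 0.021 ] [-0.3995 -0.3912  0.829 ] [[ 0.3995  0.6688 -0.627 ]
 [ 0.3912 -0.7429 -0.5432]
 [-0.829  -0.0283 -0.5585]]
[ 18.6877  -2.3745 -47.2346   0.0008   0.5898  -0.0311] [ 56.0656  -3.6838 -72.2581   0.0008   0.5898  -0.0311] [0.5777 0.0866 0.1085]
```

Call:
apply_moves(commands=[[20, 0, 0, -8, 0, 0.1, -0.005], [20, 2, 0, -16, 0, 0.2, -0.01], [20, 5, -1, -24, 0, 0.3, -0.015], [20, 8, -1, -32, 0, 0.4, -0.02], [20, 13, -2, -40, 0, 0.5, -0.026], [20, 18, -2, -47, 0, 0.59, -0.031], [20, 30, -3, -55, 0, 0.59, -0.031], [20, 45, -3, -65, 0, 0.59, -0.031], [20, 55, -4, -72, 0, 0.59, -0.031], [20, 56, -4, -72, 0, 0.59, -0.031], [20, 56, -4, -72, 0, 0.59, -0.031]])

```text
clock: 17.35
tcp_pos: [0.5756, 0.0856, 0.1059]
orientation: [2.35, 0.923, -1.274]
contact_force: [-0.7, 0.1, -1.0]
grip_width: 0.0252
```

```bash
python3 - <<'E'
from h import *
o=r.get_obs();print(o["clock"],o["tcp_pos"],o["joints"],o["contact_force"],o["grip_width"])
M=R.from_rotvec(o["orientation"]);print("ang",np.degrees(np.arccos(-M.as_matrix()[:,0]@n)),"tip",o["tcp_pos"]+M.as_matrix()[:,0]*.0905-W)
print(rel(wallp(-.005),TW))
F={c:grab_frame(c) for c in("side","top")}
a=F["side"]["pixels"][200:262,295:361];b=F["top"]["pixels"][170:235,240:309]
save({"pixels":np.hstack([cv2.resize(a,(396,372),interpolation=2),cv2.resize(b,(396,372),interpolation=2)])},"d1.png")
E
```

```text
17.35 [0.5756 0.0856 0.1059] [ 0.0676  0.3976 -0.1329  2.2172 -1.3603  0.3384  0.3792] [-0.7481  0.0552 -0.9591] 0.025245975969843282
ang 0.23792246747280796 tip [-0.0084 -0.0069  0.0096]
[19.0377  0.6389 -3.3734 -0.0019  0.0039  0.0014]
```

View pics/d1.png

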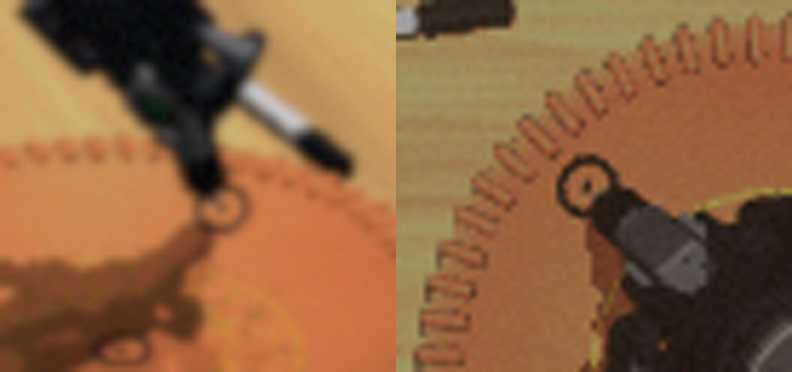

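Call:
apply_moves(commands=[[20, 3, 0, -1, 0, 0, 0], [20, 6, 0, -2, 0, 0, 0], [20, 9, 0, -2, 0, 0, 0], [20, 9, 0, -2, 0, 0, 0], [20, 9, 0, -2, 0, 0, 0]])

```text
clock: 17.95
tcp_pos: [0.5809, 0.0913, 0.1002]
orientation: [2.35, 0.924, -1.271]
contact_force: [0.0, -0.2, -1.8]
grip_width: 0.0251
```

```bash
python3 - <<'E'
from h import *
o=r.get_obs();print(o["clock"],o["tcp_pos"],o["joints"],o["qvel"],o["contact_force"],o["grip_width"])
M=R.from_rotvec(o["orientation"]);print("ang",np.degrees(np.arccos(-M.as_matrix()[:,0]@n)),"tip",o["tcp_pos"]+M.as_matrix()[:,0]*.0905-W)
print(rel(wallp(-.005),TW))
F={c:grab_frame(c) for c in("side","top")}
a=F["side"]["pixels"][220:250,315:347];b=F["top"]["pixels"][185:217,260:294]
save({"pixels":np.hstack([cv2.resize(a,(396,372),interpolation=2),cv2.resize(b,(396,372),interpolation=2)])},"d2.png")
E
```

```text
17.95 [0.5809 0.0913 0.1002] [ 0.1119  0.4185 -0.1996  2.2057 -1.3602  0.3049  0.3818] [-0.002  -0.0045  0.0073  0.0006  0.0009  0.0014 -0.0013] [ 0.0388 -0.1829 -1.8415] 0.025089490331691274
ang 0.1779781898232753 tip [-0.003  -0.0012  0.004 ]
[10.0061  1.0957 -0.1001 -0.0001  0.0028  0.0014]
```

View pics/d2.png

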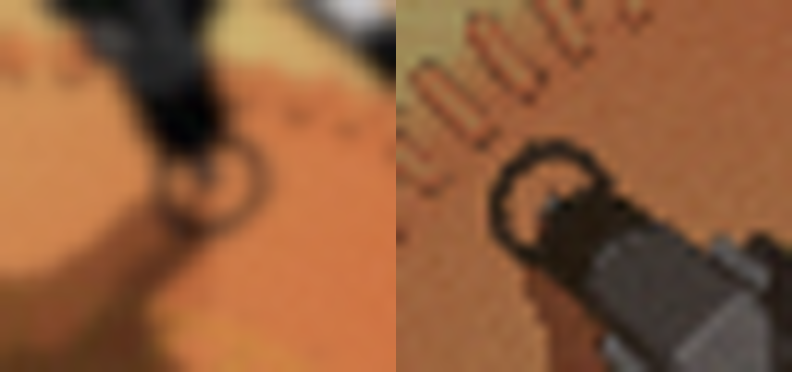

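Call:
apply_moves(commands=[[20, 3, 0, 0, 0, 0, 0], [20, 5, 0, 0, 0, 0, 0], [20, 7, 0, 0, 0, 0, 0], [20, 9, 0, 0, 0, 0, 0], [20, 10, 0, 0, 0, 0, 0], [20, 10, 0, 0, 0, 0, 0], [20, 10, 0, 0, 0, 0, 0]])

```text
clock: 18.75
tcp_pos: [0.5849, 0.0951, 0.092]
orientation: [2.35, 0.924, -1.271]
contact_force: [-0.9, -1.2, 1.3]
grip_width: 0.0256
```

```bash
python3 - <<'E'
from h import *
o=r.get_obs();print(o["clock"],o["tcp_pos"],o["joints"],o["contact_force"],o["contact_force"]@n,o["grip_width"])
M=R.from_rotvec(o["orientation"]);print("ang",np.degrees(np.arccos(-M.as_matrix()[:,0]@n)),"tip",o["tcp_pos"]+M.as_matrix()[:,0]*.0905-W)
print(rel(wallp(-.005),TW))
F={c:grab_frame(c) for c in("side","top")}
a=F["side"]["pixels"][220:250,315:347];b=F["top"]["pixels"][185:217,260:294]
save({"pixels":np.hstack([cv2.resize(a,(396,372),interpolation=2),cv2.resize(b,(396,372),interpolation=2)])},"d3.png")
E
```

```text
18.75 [0.5849 0.0951 0.092 ] [ 0.1726  0.4461 -0.2823  2.1962 -1.3603  0.2627  0.3912] [-0.883  -1.2241  1.2902] 1.9013831531490133 0.025570884399007458
ang 0.16285090847433853 tip [ 0.001   0.0026 -0.0041]
[ 0.1652  1.001  -0.0173 -0.0001  0.0026  0.0012]
```

View pics/d3.png

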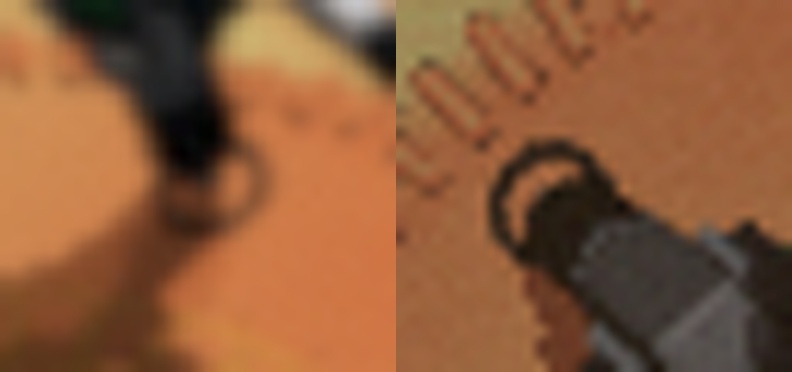

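Call:
apply_moves(commands=[[20, 0.5, 0, 0, 0, 0, 0], [20, 0.5, 0, 0, 0, 0, 0], [20, 0.5, 0, 0, 0, 0, 0], [20, 0.5, 0, 0, 0, 0, 0], [20, 0.5, 0, 0, 0, 0, 0], [20, 0.5, 0, 0, 0, 0, 0], [20, 0.5, 0, 0, 0, 0, 0], [20, -5, 0, 0, 0, 0, 0], [20, -10, 0, 0, 0, 0, 0], [20, -25, 0, 0, 0, 0, 0], [20, -45, 0, 0, 0, 0, 0], [20, -70, 0, 0, 0, 0, 0], [20, -90, 0, 0, 0, 0, 0], [20, -90, 0, 0, 0, 0, 0]])

```text
clock: 20.25
tcp_pos: [0.5496, 0.0587, 0.169]
orientation: [2.351, 0.92, -1.267]
contact_force: [2.0, -0.0, -1.8]
grip_width: 0.0255
```

```bash
python3 - <<'E'
from h import *
o=r.get_obs();print(o["clock"],o["tcp_pos"],o["joints"],o["contact_force"],o["contact_force"]@n,o["grip_width"])
D=down(np.radians(-48.5))
print(rel([.53,.0,.25],D),rel([.4321,-.2936,.24],D))
F={c:grab_frame(c) for c in("side","top")}
save(F["side"],"e1.png")
E
```

```text
20.25 [0.5496 0.0587 0.169 ] [ 0.1034  0.2444 -0.0993  2.2328 -1.0675  0.4385  0.1033] [ 2.0127 -0.0013 -1.7781] -2.277785066042603 0.025466837325204585
[-97.9251  28.4133  -0.9867  -0.0001  -0.592    0.0276] [-243.103   181.5422  225.6414   -0.0001   -0.592     0.0276]
```

View pics/e1.png

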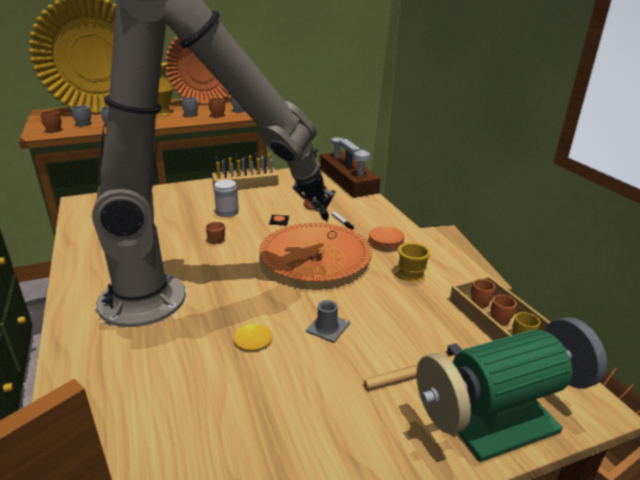

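Call:
apply_moves(commands=[[20, -16, 5, 0, 0, -0.1, 0.005], [20, -32, 10, 0, 0, -0.2, 0.01], [20, -48, 15, 0, 0, -0.3, 0.015], [20, -65, 20, 0, 0, -0.4, 0.02], [20, -82, 24, 0, 0, -0.5, 0.024], [20, -98, 28, -1, 0, -0.592, 0.028], [20, -115, 45, 25, 0, -0.592, 0.028], [20, -135, 67, 57, 0, -0.592, 0.028], [20, -155, 90, 90, 0, -0.592, 0.028], [20, -175, 110, 120, 0, -0.592, 0.028], [20, -195, 130, 150, 0, -0.592, 0.028], [20, -215, 152, 182, 0, -0.592, 0.028], [20, -235, 172, 212, 0, -0.592, 0.028], [20, -243, 182, 226, 0, -0.592, 0.028], [20, -243, 182, 226, 0, -0.592, 0.028], [20, -243, 182, 226, 0, -0.592, 0.028], [20, -243, 182, 226, 0, -0.592, 0.028]])

```text
clock: 22.05
tcp_pos: [0.4335, -0.2913, 0.2368]
orientation: [1.795, 0.689, -1.801]
contact_force: [-0.3, 1.1, -2.0]
grip_width: 0.0252
```

```bash
python3 - <<'E'
from h import *
o=r.get_obs();print(o["clock"],o["tcp_pos"],o["joints"],o["contact_force"],o["grip_width"])
print(rel([.4321,-.2936,.185],down(np.radians(-48.5))))
E
```

```text
22.05 [ 0.4335 -0.2913  0.2368] [ 0.1122  0.229   0.4243  1.9314 -0.1104  1.0082 -0.2561] [-0.2592  1.0687 -1.9808] 0.02519688095902168
[51.7802  1.0154  2.4545  0.0042  0.0018  0.0043]
```

Call:
apply_moves(commands=[[20, 15, 1, 2, 0.004, 0.002, 0.004], [20, 35, 1, 2, 0.004, 0.002, 0.004], [20, 50, 1, 2, 0.004, 0.002, 0.004], [20, 52, 1, 2, 0.004, 0.002, 0.004], [20, 52, 1, 2, 0.004, 0.002, 0.004]])

```text
clock: 22.55
tcp_pos: [0.4321, -0.294, 0.1853]
orientation: [1.8, 0.681, -1.8]
contact_force: [0.1, -0.7, -1.9]
grip_width: 0.0257
```

```bash
python3 - <<'E'
from h import *
o=r.get_obs();print(o["clock"],o["tcp_pos"],o["joints"],o["contact_force"],o["grip_width"])
print(rel([.4321,-.2936,.1025],down(np.radians(-48.5))))
F={c:grab_frame(c) for c in("side","top")}
a=F["side"]["pixels"][240:340,280:380]
save({"pixels":cv2.resize(a,(600,600),interpolation=2)},"f1.png")
E
```

```text
22.55 [ 0.4321 -0.294   0.1853] [ 0.135   0.2923  0.4134  1.9875 -0.1493  0.8904 -0.2202] [ 0.1423 -0.6785 -1.8617] 0.025725420339570242
[82.8423 -0.3452 -0.2868 -0.0007  0.     -0.0003]
```

View pics/f1.png

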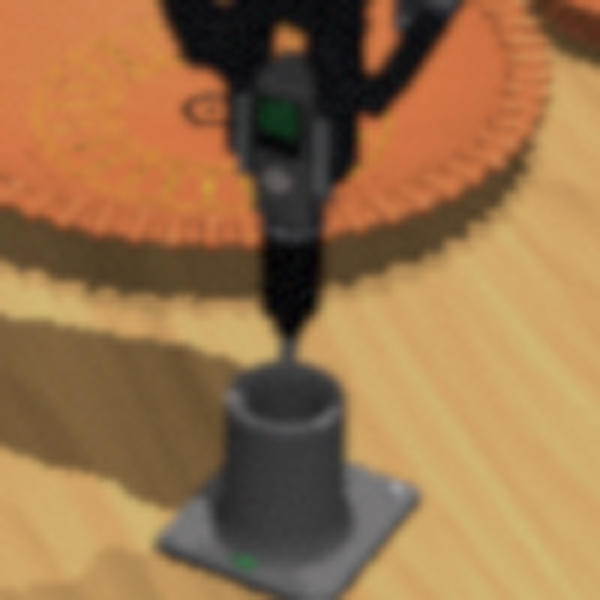

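Call:
apply_moves(commands=[[20, 10, 0, 0, 0, 0, 0], [20, 20, 0, 0, 0, 0, 0], [20, 30, 0, 0, 0, 0, 0], [20, 40, 0, 0, 0, 0, 0], [20, 47, 0, 0, 0, 0, 0], [20, 54, 0, 0, 0, 0, 0], [20, 60, 0, 0, 0, 0, 0], [20, 60, 0, 0, 0, 0, 0]])

```text
clock: 23.45
tcp_pos: [0.4313, -0.2948, 0.1246]
orientation: [1.801, 0.68, -1.802]
contact_force: [-0.2, 1.6, -2.3]
grip_width: 0.0256
```

Call:
apply_moves(commands=[[20, 5, 0, 0, 0, 0, 0], [20, 10, 0, 0, 0, 0, 0], [20, 14, 0, 0, 0, 0, 0], [20, 18, 0, 0, 0, 0, 0], [20, 21, 0, 0, 0, 0, 0], [20, 23, 0, 0, 0, 0, 0], [20, 23, 0, 0, 0, 0, 0]])

```text
clock: 24.15
tcp_pos: [0.4318, -0.295, 0.1026]
orientation: [1.802, 0.679, -1.801]
contact_force: [-0.1, 2.1, 2.1]
grip_width: 0.0251
```

```bash
python3 - <<'E'
from h import *
o=r.get_obs();print(o["clock"],o["tcp_pos"],o["joints"],o["contact_force"],o["moment"],o["grip_width"])
print(rel([.4321,-.2936,.1025],down(np.radians(-48.5))))
F={c:grab_frame(c) for c in("side","top")}
a=F["side"]["pixels"][240:340,280:380]
save({"pixels":cv2.resize(a,(600,600),interpolation=2)},"f2.png")
E
```

```text
24.15 [ 0.4318 -0.295   0.1026] [ 0.183   0.4165  0.3694  2.0504 -0.2256  0.7116 -0.1539] [-0.1408  2.1015  2.1019] [ 0.7637 -0.0122  0.0548] 0.025120725422644475
[ 0.056  -0.8419 -1.1662 -0.0026 -0.0003 -0.0009]
```

View pics/f2.png

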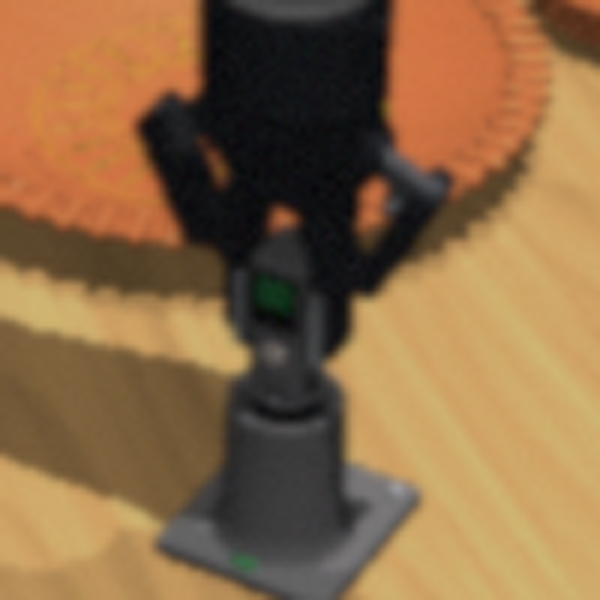

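Call:
apply_moves(commands=[[20, 1, -0.5, -0.5, 0, 0, 0], [20, 1.5, -1, -1, 0, 0, 0], [20, 1.5, -1, -1, 0, 0, 0]])

```text
clock: 24.55
tcp_pos: [0.4318, -0.2949, 0.1025]
orientation: [1.802, 0.677, -1.8]
contact_force: [-3.9, 3.5, 15.9]
grip_width: 0.0254
```

```bash
python3 - <<'E'
from h import *
o=r.get_obs();print(o["clock"],o["tcp_pos"],o["contact_force"],o["moment"],o["grip_width"])
E
```

```text
24.55 [ 0.4318 -0.2949  0.1025] [-3.855   3.4628 15.9074] [0.8578 0.9737 0.0509] 0.0253788756559615
```

Call:
apply_moves(commands=[[20, -1.5, 0, 0, 0, 0, 0], [32, -1.5, 0, 0, 0, 0, 0], [45, -1.5, 0, 0, 0, 0, 0], [85, -1.5, 0, 0, 0, 0, 0], [85, -1.5, 0, 0, 0, 0, 0], [85, -1.5, 0, 0, 0, 0, 0], [85, -1.5, 0, 0, 0, 0, 0], [85, -1.5, 0, 0, 0, 0, 0]])

```text
clock: 25.35
tcp_pos: [0.4318, -0.2938, 0.1025]
orientation: [1.802, 0.679, -1.801]
contact_force: [-0.2, 0.2, 0.0]
grip_width: 0.0847
```

```bash
python3 - <<'E'
from h import *
o=r.get_obs();print(o["clock"],o["tcp_pos"],o["contact_force"],o["moment"],o["grip_width"])
F={c:grab_frame(c) for c in("side","top")}
a=F["side"]["pixels"][240:340,280:380]
save({"pixels":cv2.resize(a,(600,600),interpolation=2)},"g1.png")
E
```

```text
25.35 [ 0.4318 -0.2938  0.1025] [-0.1824  0.1762  0.0014] [ 0.0225  0.024  -0.0155] 0.08465771068763457
```

View pics/g1.png

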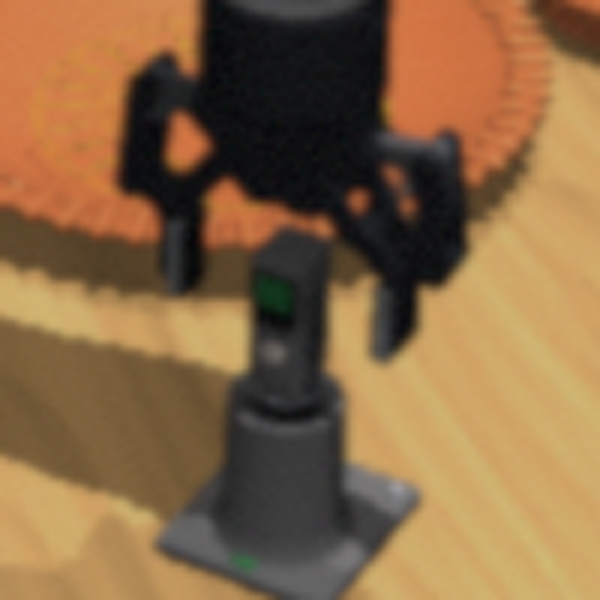

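Seated and released. Retreat straight up and compare with the first pictures.

Call:
apply_moves(commands=[[85, -15, 0, 0, 0, 0, 0], [85, -40, 0, 0, 0, 0, 0], [85, -70, 0, 0, 0, 0, 0], [85, -110, 0, 0, 0, 0, 0], [85, -150, 0, 0, 0, 0, 0], [85, -170, 0, 0, 0, 0, 0], [85, -170, -60, -120, 0, 0, 0], [85, -170, -60, -120, 0, 0, 0], [85, -170, -60, -120, 0, 0, 0], [85, -170, -60, -120, 0, 0, 0]])

```text
clock: 26.45
tcp_pos: [0.4841, -0.1636, 0.2723]
orientation: [1.798, 0.687, -1.794]
contact_force: [0.1, 0.4, -0.3]
grip_width: 0.0849
```

```bash
python3 - <<'E'
from h import *
o=r.get_obs();print(o["clock"],o["tcp_pos"],o["contact_force"],o["grip_width"])
F={c:grab_frame(c) for c in("side","top")}
for c in F: save(F[c],c+"9.png")
s0=cv2.imread("pics/side0.png");s9=cv2.imread("pics/side9.png")
k=lambda im:cv2.resize(im[200:345,230:430],(400,290),interpolation=2)
t0=cv2.imread("pics/top0.png");t9=cv2.imread("pics/top9.png")
m=lambda im:cv2.resize(im[130:350,140:460],(400,275),interpolation=2)
cv2.imwrite("pics/cmp.png",np.vstack([np.hstack([k(s0),k(s9)]),np.hstack([m(t0),m(t9)])]))
for im in(s0,s9):
    g=im[200:300,225:380]
for n in("zero_disc","floor_ring","wall_ring","gauge_grip"):
  for c in F:
    q=pinpoint(n,c)[:1]; print(n,c,[ (x["confidence"],np.array(x["point"])*[640,480]) for x in q])
E
```

```text
26.45 [ 0.4841 -0.1636  0.2723] [ 0.1409  0.3716 -0.3299] 0.08494197819929908
zero_disc side [(0.71, array([281.408, 218.4  ]))]
zero_disc top [(0.63, array([207.168, 245.712]))]
floor_ring side [(0.81, array([316.416, 259.488]))]
floor_ring top [(0.74, array([305.92, 237.6 ]))]
wall_ring side [(0.63, array([334.528, 232.608]))]
wall_ring top [(0.86, array([273.6  , 203.904]))]
gauge_grip side [(0.64, array([329.216, 294.288]))]
gauge_grip top []
```

View pics/cmp.png

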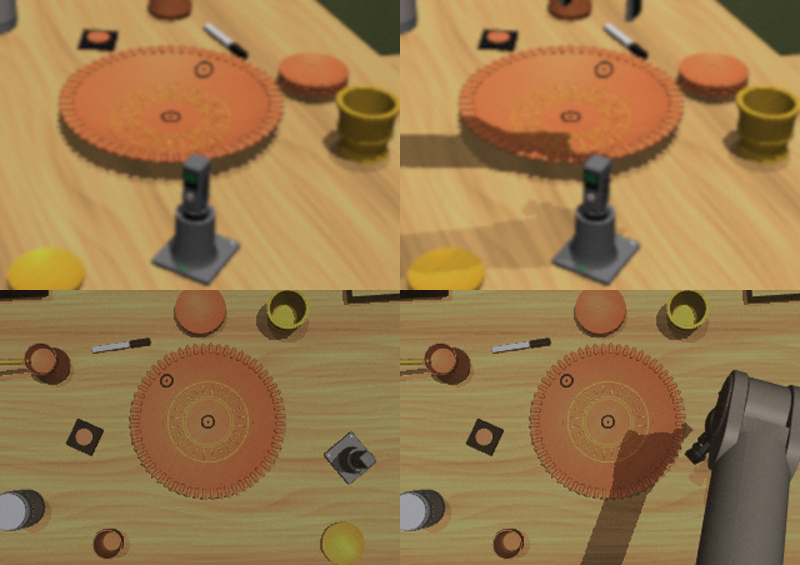

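```bash
python3 -c "
from bench import r
print(r.hand_in())"
```

```text
the job is handed in; nothing more can be done
None
```

The job is done and handed in at about 27 s of the 64 s allowed: zero disc, then floor ring, then wall ring, then the gauge back in its dock.

- **Readings:** I held the tip on each spot for at least 0.7 s.

| Spot | Approx. force |
|---|---|
| Zero disc | 3.6 N |
| Floor ring | 4 N |
| Wall ring | 3–4 N, within about 0.2° of the estimated normal |

  The pictures showed the tip on the disc and inside both rings. The force sensor drifts by about 1 N, so these forces are approximate. The wall press was the least certain, but it still came out well above 1 N.
- **Docking:** The gauge met the ledge at tool height 0.1025 m, the same as when I first gripped it. It took a 16 N push there without moving further. After release it stood upright and the force on the tool was near zero.
- **Last check:** In the before-and-after pictures the zero plate, tray and other things near the work area had not visibly moved. The arm hid the dock from the top camera in the last picture, so the seated gauge was checked only from the side.
- **Joint 5:** During the wall reading it sat at −1.360, close to its −1.37 limit, but did not pass it in any reading I took.

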